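Turn the settled jar over on the turning stand

ROBOT

A 7-joint arm with a two-finger parallel gripper is mounted at the origin on the work surface. World frame = base frame: x ahead of the robot, y to its left, z up, the work surface at z = 0. Lengths are in m, angles in degrees, forces in N, time in s.
With the tool pointing down it reaches from about 0.425 to 0.875 m from the base axis. Payload 4.7 kg.
Tool frame: the origin (TCP) lies on the centre line of the jaws, within the pads' length; the fingertips stand 17 mm ahead of it and the grasp point (between the pads) lies 2 mm behind it; z points along the fingers, y is the line along which they close (so a half turn about z gives the same grasp; the last joint's range is limited). The gripper opens to 87 mm and grips with 3 to 60 N. Pads are 19 mm wide; open, the fingers measure 117 mm over their backs; the gripper's body (75 mm by 190 mm) begins 51 mm behind the grasp point.
Start: joints at [73.402, 18.392, -4.016, 83.108, 1.295, 78.541, -3.26], TCP at [0.194, -0.62, 0.24] pointing down, gripper open.
Joint ranges: [-163.93, 163.93], [-17.29, 119.83], [-79.2, 71.16], [3.27, 140.29], [-89.18, 269.18], [5.43, 117.66], [-154.24, 154.24]. Speed limits (degrees/s): [147.25, 147.25, 180, 180, 180, 180, 180].

INTERFACE

Orientations are given as [roll, pitch, yaw] about the fixed x, y, z axes, in that order (R = Rz(yaw) Ry(pitch) Rx(roll)).
In Python, from cell import env, read_camera gives the robot as it stands.
- The arm moves only by the shell command python3 -m jog 'ROWS' [FORCE]. ROWS is JSON, a list of rows, each a list of 5 numbers: the opening, from 0 (shut) to 1 (fully open), then the shift along the tool's x, y, z each as a share of 0.02 m, from -1 to 1, then the turn about the tool's z as a share of 45 degrees, from -1 to 1. In form: [[gripper, x, y, z, yaw], ...]. A call has 1 to 12 rows; each row shifts and turns the commanded pose from where the row before left it, along the tool's axes as they then stand; what a row does not reach is not made up. A row lasts 1/12 s, in which the tool goes at most 41.7 mm and 7.16 degrees, less where a joint would pass 70% of its speed; a pose out of reach is approached as far as the arm can. A call with a number of a shift or a turn outside -1 to 1 is refused whole. A call with a gripper value outside its range is refused whole. The fingers move at their own pace and stop on an object; FORCE is the grip in N (left out, the last holds). Time passes only in rows, so rows that do not move let the fingers close. It gives the time, the measured TCP pose, the force, the opening and the grip force at its end, in the units of the state.
- env.get_obs(): the state, without advancing time (a new reading comes with each control period).
- read_camera(name): name is "scene" or "top" or "wrist"; returns a dict with "color" (480x640x3 uint8, red, green, blue), "range_z" (480x640 float32, m along the optical axis (not along the pixel's ray), 0 where there is no reading), "mtx" (3x3 intrinsics, pixels), "k1" (the pictures are not rectified: a ray, as slopes to the right and down, at radius r is drawn at 1 + k1 r^2 times it, then the intrinsics apply), "world_from_camera" (4x4, takes a point from camera to world coordinates); the wrist camera has in their place "T_tool_cam" (4x4, takes a point from camera to tool coordinates, whose origin is the TCP and whose axes are the flange's). Camera axes: x right, y down, z forward; pixel columns grow to the right and rows downward; lengths in m; the calibration is good to about 2 mm. A picture is of the moment at which its call begins: read the wrist's pose just before it.
- env.sign_off(): hands the job in; it is judged then, once.
The state is a dict: "time_s": time; "qpos": joint angles; "joint_velocities": joint speeds; "effort": joint torques, N m; "tool_pos": TCP position; "tool_rot": TCP orientation; "force": force on the tool from outside, world axes, zero at the start; "wrist_torque": the same for the moment, N m; "grip_width": finger opening in m; "grasp_force": force on a finger pad.
Only numpy, scipy, OpenCV 4.12 (cv2) and the standard library are available. Lean on these libraries where they do the work, as an engineer would, in place of code of your own. Each camera call takes 0.05 s, during which the arm holds its last target. There are 200 camera calls.

TASK

The jar on the ledge of the turning stand has settled and must be turned over and back: push it along the ledge until it is fully home against the back of the cradle, then press the treadle slowly down to its stop so that the cradle turns the jar upside down, and keep it there for at least one second. Then ease the treadle all the way up without letting it snap back (take two seconds or more for each stroke), so that the jar stands upright and fully home in the cradle again. Leave the other things on the bench where they are.

Things in the scene. Friction and masses are not known exactly. Their poses are not given: they have to be found in the camera images.
- stand: The turning stand: grey base plate 270 x 310 x 10 mm with a loading ledge, a tipping cradle and, to the right, a treadle. Origin on the bench straight below the middle of the cradle's turning axis; x points from the ledge into the cradle (away from the robot), y left, z up. Green post left of the cradle: to y = 60, 106 high; gearbox right of it: y = -49 to -113, x = -50 to 50, 115 high.
- ledge_end (a point): Middle of the steel ledge's far edge, by the cradle's mouth (stand x = -43, y = 0, 33 mm above the bench). Axes as the stand's. The flat ledge reaches 122 mm from here towards the robot and is 150 wide. Two fences on it, 20 mm high, narrow like a funnel towards the cradle: 124 mm apart at stand x = -160, 70 mm apart at x = -71.
- jar: Closed round jar, 66 mm across and 100 mm high: steel body with a paper band, black screw lid 58 across and 22 high; about 0.35 kg. It starts upright on the ledge, between the fences. Origin at the centre of its underside, z along its axis towards the lid.
- cradle (a joint): Angle of the tipping cradle (rad): 0 = upright, 3.05 = upside down. Geared to the treadle, 6.1 to 1. Aluminium box, 113 high, 81 wide (73 inside), open towards the ledge, with a strap 36 wide as its back; floor level with the ledge, roof underside 105 above the floor. Turns about the stand's y, 85 mm above the bench, open side upwards first, sweeping a radius of 68 mm.
- cradle_seat (a point): Point on the cradle's floor where the centre of the jar's underside lies when the jar is fully home against the strap at its back (stand x = -6 mm, y = 0, 33 mm up when upright; the strap's face is 33 mm beyond). Axes as the stand's when upright; it turns with the cradle. The roof's top is 142 mm above the bench.
- treadle (a joint): Angle of the sprung treadle (rad): 0 = fully up (rest), 0.5 = down on its stop. About 8 N on the pad starts it moving, 17 N holds it down; its spring lifts it again and so turns the cradle back. It turns about an axis along the stand's y at stand x = 0, y = -160 mm, 75 mm above the bench.
- treadle_pad (a point): Centre of the top face of the treadle's rubber pad, 66 x 56 mm, at the robot's end of the treadle, right of the ledge. 140 mm from the treadle's axis along its arm and 10 mm above the arm's middle line; the arm slopes 14 degrees up at rest and 14 degrees down at the stop, so this point sinks from 119 to 50 mm above the bench.
- vblock: Bystander: steel V-block, 90 x 60 x 50 mm.
- ring: Bystander: thick steel ring blank, 70 across, 28 high.
- hammer: Bystander: hammer lying on the bench.
- tin: Bystander: squat closed steel tin, 90 across, 50 high.
- wrench: Bystander: open wrench lying on the bench.
- carton: Bystander: flat cardboard box, 110 x 150 x 40 mm.

How it is judged:
By the outcome, as a careful person would: the job done as asked, in the order asked, and still so for the second after the job is handed in, with the robot touching nothing.
It also fails if it takes over 54 s, if anything falls off the work surface, if the arm or the gripper's body presses on something with over 40 N, if the wrist force passes 120 N, or if a joint passes its speed limit or range.

## Working session

There is one attempt and no reset: what is moved stays moved. The work goes in short steps, Python scripts to look and compute and a shell command to move; the robot and the scene stay as the last step left them, time stands still between calls to the robot, and variables do not carry over. Pictures are saved under pics/ and viewed, at most 10 in all, crops included, and the job is handed in when it is done.

```bash
ls; mkdir -p pics
cat > h.py <<'E'
import numpy as np, cv2
from cell import env, read_camera
def cloud(c, T):
    m=np.array(c["mtx"]);h,w=c["range_z"].shape
    u,v=np.meshgrid(np.arange(w),np.arange(h))
    p=cv2.undistortPoints(np.stack([u,v],-1).reshape(-1,1,2).astype(np.float64),m,np.array([c["k1"],0,0,0.])).reshape(h,w,2)
    z=c["range_z"].astype(float)
    P=np.stack([p[...,0]*z,p[...,1]*z,z],-1)
    P=P@np.array(T)[:3,:3].T+np.array(T)[:3,3]
    P[z==0]=np.nan
    return P
E
python3 - <<'E'
from h import *
o=env.get_obs();print(o)
for n in("top","scene"):
    c=read_camera(n);np.savez(n,**c);cv2.imwrite(f"pics/{n}.png",c["color"][...,::-1])
    print(n,c["mtx"],c["k1"],c["world_from_camera"])
E
```

```text
pics
{'time_s': 0.0, 'qpos': array([73.40283522, 18.43883507, -4.01614322, 83.17655568,  1.29590795,
       78.54134584, -3.2609364 ]), 'joint_velocities': array([-0.0662849 ,  0.04771773, -0.05334469, -0.01450633,  0.04015524,
       -0.01567008,  0.06786566]), 'effort': array([ 2.95776736e-04, -4.91292143e+01, -4.03476460e-01, -3.12529421e+01,
       -6.38942141e-02,  4.39342414e-02,  1.60000941e-04]), 'tool_pos': array([ 0.19422335, -0.61973994,  0.23844964]), 'tool_rot': array([-1.79888564e+02,  6.58118349e-03,  1.74067828e+01]), 'force': array([0.29131411, 0.09405292, 0.0682801 ]), 'wrist_torque': array([ 0.00187103, -0.00941895, -0.01048789]), 'grasp_force': 0.0, 'grip_width': 0.08685002457309003}
top [[446.84890812   0.         319.86692508]
 [  0.         446.84890812 237.76958347]
 [  0.           0.           1.        ]] -0.07889633590419505 [[ 0.0281452  -0.99880444  0.03996919  0.54433438]
 [-0.99936279 -0.02723784  0.02306758 -0.0397891 ]
 [-0.02195133 -0.04059297 -0.99893461  1.18264417]
 [ 0.          0.          0.          1.        ]]
scene [[564.26843312   0.         310.40526616]
 [  0.         564.26843312 240.40594491]
 [  0.           0.           1.        ]] 0.06285180510582043 [[-0.37167296  0.65467397 -0.6582258   1.48261131]
 [ 0.92827073  0.25203879 -0.27347742  0.33852948]
 [-0.01314012 -0.71265591 -0.70139069  1.0389492 ]
 [ 0.          0.          0.          1.        ]]
```

View pics/top.png

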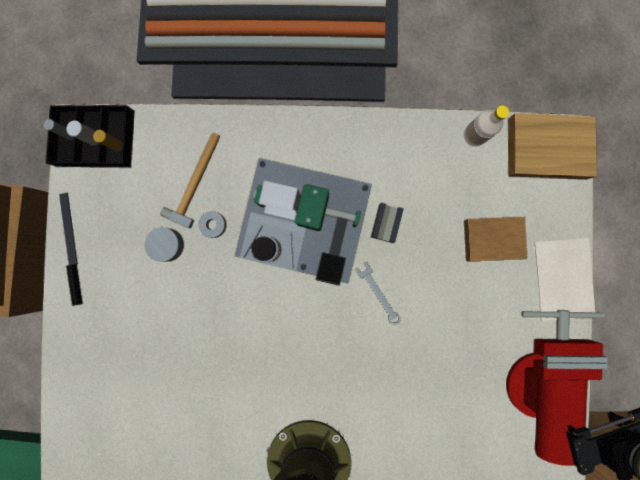

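View pics/scene.png

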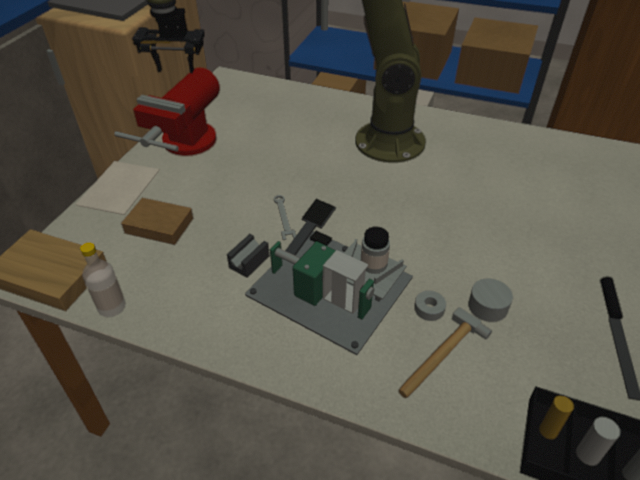

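The top view shows the stand yawed about −14°: jar lid at (265,248), cradle roof (278,195), gearbox (312,203), pad (330,268). V-block at (387,222) and wrench at (378,292) are right of the treadle. In the scene view the jar (375,245) is upright on the ledge and the pad is at (318,212).

```bash
cat > m.py <<'E'
from h import *
for n in("top","scene"):
    c=np.load(n+".npz");P=cloud(c,c["world_from_camera"])
    reg=(P[...,0]>.38)&(P[...,0]<.75)&(P[...,1]<.22)&(P[...,1]>-.22)
    col=c["color"].astype(int)
    Z=P[...,2]
    def rect(name,m,k=3):
        m=(m&reg).astype(np.uint8)
        nn,l,s,_=cv2.connectedComponentsWithStats(m)
        if nn<2: print(n,name,'none');return
        i=1+np.argmax(s[1:,4]);q=P[l==i]
        r=cv2.minAreaRect((q[:,:2]*1000).astype(np.float32))
        print(n,name,len(q),"c",np.round(r[0],1),"size",np.round(r[1],1),"ang",round(r[2],1),"z",np.round(np.percentile(q[:,2]*1000,[5,50,95]),1),"mean",np.round(q.mean(0)*1000,1))
    print(n,"bench",np.nanmedian(Z[reg&(abs(Z)<.006)]))
    rect("plate",(Z>.006)&(Z<.018)); 
    rect("above6",(Z>.006))
    rect("ledge",(Z>.027)&(Z<.039))
    br=col.sum(-1)
    rect("lid",(Z>.122)&(Z<.142)&(br<120))
    rect("roof",(Z>.134)&(Z<.15)&(br>300))
    g=(col[...,1]>col[...,0]+30)
    rect("gear",(Z>.108)&(Z<.122)&g)
    rect("pad",(Z>.085)&(Z<.135)&(br<120)&(P[...,1]<0.02))
E
python3 m.py
```

```text
top bench 0.0009895407983132598
top plate 3178 c [638.7  32.9] size [311.2 269.9] ang 78.1 z [ 7.5 11.1 14.9] mean [666.8 -12.7  11.2]
top above6 10980 c [636.8  33.8] size [310.9 275.3] ang 77.8 z [  8.5  33.9 141.9] mean [621.5  25.8  57.4]
top ledge 1775 c [578.4 108.1] size [148.5 122.2] ang 78.0 z [30.4 33.9 37.4] mean [585.9 101.2  33.9]
top lid 414 c [557.4 117.5] size [49.6 54.5] ang 1.7 z [130.3 133.8 137.2] mean [557.8 116.9 133.8]
top roof 819 c [683.2  86.8] size [81.3 56.5] ang 78.0 z [139.8 142.7 146.1] mean [682.8  86.4 142.8]
top gear 964 c [662.9   7.9] size [61.  96.5] ang 78.3 z [112.1 115.7 119.1] mean [662.8   7.6 115.7]
top pad 631 c [516.2 -42.6] size [55.4 65.5] ang 77.7 z [112.4 120.3 128.4] mean [515.8 -42.5 120.5]
scene bench -0.00045956124080981375
scene plate 3602 c [641.9  36.2] size [354.6 216.2] ang 90.0 z [ 6.8  9.8 13.7] mean [694.2  35.1   9.9]
scene above6 12745 c [628.8  -8.8] size [402.8 275.5] ang 78.3 z [  7.8  43.9 139.5] mean [650.5  28.1  58.3]
scene ledge 447 c [591.5 164.1] size [ 38.8 125.3] ang 77.4 z [29.1 32.4 36.7] mean [601.7 167.4  32.5]
scene lid 369 c [562.  120.1] size [55.2 54.7] ang 77.2 z [123.9 132.  135.3] mean [564.7 120.9 131.4]
scene roof 692 c [682.8  86.8] size [81.4 59.4] ang 78.1 z [138.6 141.4 144.2] mean [682.9  87.7 141.4]
scene gear 641 c [664.3   9.7] size [57.2 98.8] ang 78.9 z [111.  114.5 117.2] mean [668.5   7.9 114.3]
scene pad 489 c [524.7 -41.5] size [56.1 76.7] ang 77.2 z [107.4 117.5 126. ] mean [521.2 -39.2 117.2]
```

```bash
python3 -m jog '[[0.23,0,0,-0.6,0.13],[0.23,0,0,-0.6,0.13],[0.23,0,0,-0.6,0.13],[0.23,0,0,-0.6,0.13],[0.23,0,0,-0.6,0.13],[0.23,0.9,0,0,0],[0.23,0.9,0,0,0],[0.23,0.9,0,0,0],[0.23,0.9,0,0,0],[0.23,0.9,0,0,0],[0.23,0.9,0,0,0],[0.23,0.9,0,0,0]]' 20
cat > s.py <<'E'
from h import *
from scipy.spatial.transform import Rotation as R
o=env.get_obs();d=o["tool_pos"]-[.6802,.0868,0]
print("t",round(o["time_s"],2),"stand xyz mm",np.round(R.from_euler('z',12,degrees=True).apply(d)*1000,1),"rot",np.round(o["tool_rot"],2),"F",np.round(o["force"],1),"w",round(o["grip_width"]*1000,1),"q",np.round(o["qpos"],0))
E
python3 s.py
```

```text
time_s: 1.1
tool_pos: [0.3185, -0.646, 0.2988]
tool_rot: [-180.0, 0.0, -11.8]
force: [1.0, -1.2, -0.4]
grip_width: 0.0219
grasp_force: 0.0
t 1.1 stand xyz mm [-201.5 -792.   298.8] rot [-1.7995e+02  5.0000e-02 -1.1840e+01] F [ 1.  -1.2 -0.4] w 21.9 q [ 63.  26.  -2.  66.   1.  88. -41.]
```

```bash
for i in 1; do python3 -m jog '[[0.23,0,-1,0,0],[0.23,0,-1,0,0],[0.23,0,-1,0,0],[0.23,0,-1,0,0],[0.23,0,-1,0,0],[0.23,0,-1,0,0],[0.23,0,-1,0,0],[0.23,0,-1,0,0],[0.23,0,-1,0,0],[0.23,0,-1,0,0],[0.23,0,-1,0,0],[0.23,0,-1,0,0]]'; python3 -m jog '[[0.23,0,-1,0,0],[0.23,0,-1,0,0],[0.23,0,-1,0,0],[0.23,0,-1,0,0],[0.23,0,-1,0,0],[0.23,0,-1,0,0],[0.23,0,-1,0,0],[0.23,0,-1,0,0],[0.23,0,-1,0,0],[0.23,0,-1,0,0],[0.23,0,-1,0,0],[0.23,0,-1,0,0]]'; python3 -m jog '[[0.23,0,-1,0,0],[0.23,0,-1,0,0],[0.23,0,-1,0,0],[0.23,0,-1,0,0],[0.23,0,-1,0,0],[0.23,0,-1,0,0],[0.23,0,-1,0,0],[0.23,0,-1,0,0],[0.23,0,-1,0,0],[0.23,0,-1,0,0],[0.23,0,-1,0,0],[0.23,0,-1,0,0]]'; done; python3 s.py
```

```text
time_s: 2.1
tool_pos: [0.3669, -0.41, 0.299]
tool_rot: [-180.0, 0.0, -11.8]
force: [0.1, -0.8, 0.1]
grip_width: 0.02
grasp_force: 0.0
time_s: 3.1
tool_pos: [0.4161, -0.1753, 0.2992]
tool_rot: [180.0, 0.0, -11.8]
force: [0.2, 0.1, -0.6]
grip_width: 0.02
grasp_force: 0.0
time_s: 4.1
tool_pos: [0.4653, 0.0595, 0.2992]
tool_rot: [180.0, 0.0, -11.8]
force: [0.4, -0.3, -0.1]
grip_width: 0.0202
grasp_force: 0.0
t 4.1 stand xyz mm [-204.5  -71.4  299.2] rot [ 1.7998e+02  2.0000e-02 -1.1850e+01] F [ 0.4 -0.3 -0.1] w 20.2 q [  31.   -5.  -39.  101.   -3.   83. -109.]
```

```bash
python3 -m jog '[[0.23,0,-1,0,0],[0.23,0,-1,0,0],[0.23,0,-1,0,0],[0.23,0,-0.8,0.2,0],[0.23,0,0,1,0],[0.23,0,0,1,0],[0.23,0,0,1,0],[0.23,0,0,1,0],[0.23,0,0,0,0]]'; python3 s.py
```

```text
time_s: 4.85
tool_pos: [0.4784, 0.1321, 0.2115]
tool_rot: [179.9, 0.4, -11.8]
force: [-1.2, -0.7, -0.2]
grip_width: 0.02
grasp_force: 0.0
t 4.85 stand xyz mm [-206.8    2.3  211.5] rot [179.85   0.4  -11.83] F [-1.2 -0.7 -0.2] w 20.0 q [  25.    3.  -45.  105.    2.   73. -122.]
```

```bash
python3 -m jog '[[0.23,0,0,1,0],[0.23,0,0,1,0],[0.23,0,0,1,0],[0.23,0,0,1,0],[0.23,0,0,1,0],[0.23,0,0,1,0],[0.23,0,0,0.5,0],[0.23,0,0,0,0]]'; python3 s.py
```

```text
time_s: 5.52
tool_pos: [0.4798, 0.1325, 0.0841]
tool_rot: [179.9, 0.2, -11.8]
force: [-1.0, -1.0, 0.5]
grip_width: 0.0205
grasp_force: 0.0
t 5.52 stand xyz mm [-205.5    3.    84.1] rot [179.94   0.21 -11.85] F [-1.  -1.   0.5] w 20.5 q [  22.   12.  -44.  113.   10.   59. -128.]
```

```bash
python3 -m jog '[[0.23,0.3,0,0,0],[0.23,0.3,0,0,0],[0.23,0.3,0,0,0],[0.23,0.2,0,0,0],[0.23,0.2,0,0,0],[0.23,0.2,0,0,0],[0.23,0.2,0,0,0],[0.23,0.15,0,0,0],[0.23,0.15,0,0,0],[0.23,0.15,0,0,0],[0.23,0.15,0,0,0],[0.23,0.15,0,0,0]]'; python3 s.py
```

```text
time_s: 6.52
tool_pos: [0.5288, 0.123, 0.0854]
tool_rot: [180.0, 0.1, -11.8]
force: [-2.6, 0.7, 1.7]
grip_width: 0.0202
grasp_force: 1.5
t 6.52 stand xyz mm [-155.6    4.    85.4] rot [ 1.7998e+02  5.0000e-02 -1.1820e+01] F [-2.6  0.7  1.7] w 20.2 q [  21.   18.  -42.  107.   14.   60. -128.]
```

```bash
python3 -m jog '[[0.23,0.15,0.01,0,0],[0.23,0.15,0.01,0,0],[0.23,0.15,0.01,0,0],[0.23,0.15,0.01,0,0],[0.23,0.15,0.02,0,0],[0.23,0.15,0.02,0,0]]'; python3 s.py
python3 - <<'E'
from h import *
c=read_camera("scene");cv2.imwrite("pics/scene2.png",cv2.resize(c["color"][160:360,220:480,::-1],None,fx=3,fy=3))
E
```

```text
time_s: 7.02
tool_pos: [0.5467, 0.1174, 0.0854]
tool_rot: [180.0, -0.0, -11.8]
force: [-3.0, 0.9, 0.5]
grip_width: 0.0202
grasp_force: 1.3
t 7.02 stand xyz mm [-137.     2.2   85.4] rot [179.99  -0.   -11.85] F [-3.   0.9  0.5] w 20.2 q [  21.   20.  -42.  105.   15.   61. -128.]
```

View pics/scene2.png

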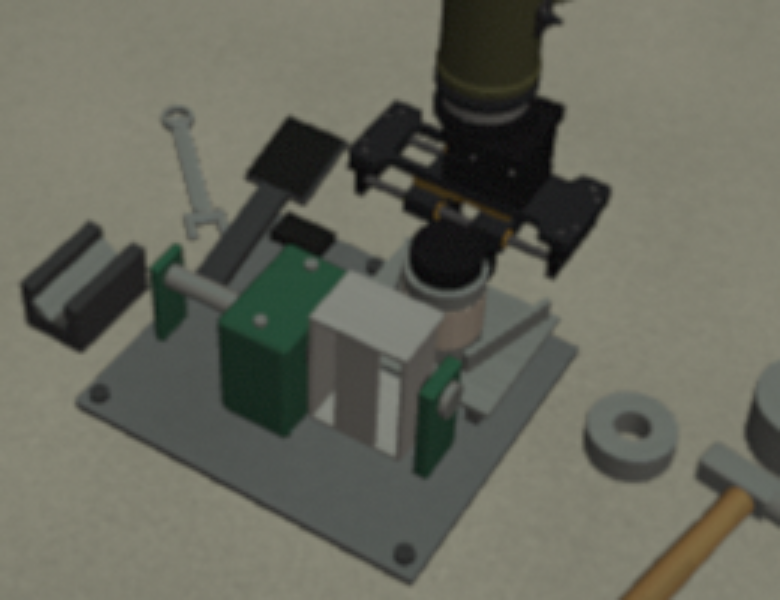

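The jar is upright at (445,280), between the fences and ahead of the fingers, moving with about 3 N. The cradle mouth is clear, so I'll carry on.

```bash
python3 -m jog '[[0.23,0.15,0.02,0,0],[0.23,0.15,0.02,0,0],[0.23,0.15,0.02,0,0],[0.23,0.15,0.02,0,0],[0.23,0.15,0.02,0,0],[0.23,0.15,0,0,0],[0.23,0.15,0,0,0],[0.23,0.15,0,0,0],[0.23,0.15,0,0,0],[0.23,0.15,0,0,0],[0.23,0.15,0,0,0],[0.23,0.15,0,0,0]]'; python3 s.py
```

```text
time_s: 8.07
tool_pos: [0.5814, 0.1083, 0.0856]
tool_rot: [180.0, 0.0, -11.8]
force: [-3.0, 0.2, 2.1]
grip_width: 0.0201
grasp_force: 1.6
t 8.07 stand xyz mm [-101.1    0.5   85.6] rot [ 1.7999e+02  1.0000e-02 -1.1840e+01] F [-3.   0.2  2.1] w 20.1 q [  20.   23.  -40.  101.   17.   62. -128.]
```

```bash
python3 -m jog '[[0.23,0.15,0,0,0],[0.23,0.15,0,0,0],[0.23,0.15,0,0,0],[0.23,0.15,0,0,0],[0.23,0.15,0,0,0],[0.23,0.15,0,0,0],[0.23,0.15,0,0,0],[0.23,0.15,0,0,0],[0.23,0.15,0,0,0],[0.23,0,0,0,0]]'; python3 s.py
```

```text
time_s: 8.9
tool_pos: [0.6086, 0.1024, 0.0854]
tool_rot: [-180.0, -0.1, -11.9]
force: [-1.5, 0.1, 0.3]
grip_width: 0.0201
grasp_force: 0.5
t 8.9 stand xyz mm [-73.3   0.3  85.4] rot [-1.7998e+02 -6.0000e-02 -1.1870e+01] F [-1.5  0.1  0.3] w 20.1 q [  19.   26.  -39.   97.   18.   63. -127.]
```

```bash
python3 -m jog '[[0.23,-0.2,0,0,0],[0.23,0,0,-0.3,0],[0.23,0,0,-0.3,0],[0.23,0.15,0,0,0],[0.23,0.1,0,0,0],[0.23,0.1,0,0,0],[0.23,0.1,0,0,0],[0.23,0.1,0,0,0],[0.23,0.1,0,0,0],[0.23,0.1,0,0,0],[0.23,0.1,0,0,0],[0.23,0.1,0,0,0]]'; python3 s.py
```

```text
time_s: 9.9
tool_pos: [0.6225, 0.0997, 0.0974]
tool_rot: [-180.0, 0.0, -11.8]
force: [-3.5, 0.7, 1.6]
grip_width: 0.02
grasp_force: 1.8
t 9.9 stand xyz mm [-59.2   0.6  97.4] rot [-1.800e+02  1.000e-02 -1.184e+01] F [-3.5  0.7  1.6] w 20.0 q [  19.   27.  -39.   94.   18.   65. -126.]
```

```bash
python3 -m jog '[[0.23,0.1,0,0,0],[0.23,0.1,0,0,0],[0.23,0.08,0,0,0],[0.23,0,0,0,0]]'; python3 s.py
```

```text
time_s: 10.23
tool_pos: [0.6283, 0.0982, 0.0974]
tool_rot: [-180.0, -0.0, -11.9]
force: [-1.9, 0.6, 0.3]
grip_width: 0.0201
grasp_force: 0.9
t 10.23 stand xyz mm [-53.2   0.4  97.4] rot [-1.800e+02 -3.000e-02 -1.186e+01] F [-1.9  0.6  0.3] w 20.1 q [  19.   28.  -39.   93.   19.   66. -126.]
```

```bash
python3 -m jog '[[0.23,0.06,0,0,0],[0.23,0.06,0,0,0],[0.23,0.06,0,0,0],[0.23,0.06,0,0,0]]'; python3 s.py;  python3 -m jog '[[0.23,0.04,0,0,0],[0.23,0.04,0,0,0],[0.23,0,0,0,0]]';python3 s.py
```

```text
time_s: 10.57
tool_pos: [0.6325, 0.0974, 0.0974]
tool_rot: [180.0, 0.0, -11.8]
force: [-1.6, 0.3, 1.1]
grip_width: 0.0204
grasp_force: 1.4
t 10.57 stand xyz mm [-48.8   0.5  97.4] rot [179.99   0.   -11.84] F [-1.6  0.3  1.1] w 20.4 q [  19.   28.  -39.   93.   19.   66. -126.]
time_s: 10.82
tool_pos: [0.6341, 0.0971, 0.0974]
tool_rot: [180.0, 0.0, -11.8]
force: [-1.2, 0.5, -1.4]
grip_width: 0.02
grasp_force: 1.2
t 10.82 stand xyz mm [-47.2   0.5  97.4] rot [180.     0.   -11.85] F [-1.2  0.5 -1.4] w 20.0 q [  19.   28.  -39.   93.   19.   66. -126.]
```

```bash
python3 -m jog '[[0.23,0.04,0,0,0],[0.23,0.04,0,0,0],[0.23,0,0,0,0]]'; python3 -m jog '[[0.23,0.04,0,0,0],[0.23,0.04,0,0,0],[0.23,0,0,0,0]]';python3 s.py
```

```text
time_s: 11.07
tool_pos: [0.6343, 0.0972, 0.0972]
tool_rot: [180.0, 0.2, -11.8]
force: [-5.9, 1.5, 0.6]
grip_width: 0.0205
grasp_force: 3.0
time_s: 11.32
tool_pos: [0.6344, 0.0972, 0.0971]
tool_rot: [179.9, 0.3, -11.8]
force: [-9.3, 1.2, 5.5]
grip_width: 0.02
grasp_force: 4.8
t 11.32 stand xyz mm [-46.9   0.6  97.1] rot [179.9    0.34 -11.8 ] F [-9.3  1.2  5.5] w 20.0 q [  19.   29.  -39.   92.   19.   66. -126.]
```

```bash
python3 -m jog '[[0.23,-0.2,0,0,0],[0.23,-0.4,0,0,0],[0.1,-0.8,0,-0.5,0],[0,-1,0,-1,0],[0,-1,0,-1,0],[0,-1,0,-1,0],[0,-0.3,1,0,0],[0,0,1,0,0],[0,0,1,0,0],[0,0,1,0,0],[0,0,1,0,0],[0,0,1,0,0]]';  python3 -m jog '[[0,0,1,0,0],[0,0,1,0,0],[0,0,0,0,0]]';python3 s.py
python3 - <<'E'
from h import *
c=read_camera("scene");np.savez("scene3",**c);cv2.imwrite("pics/scene3.png",cv2.resize(c["color"][160:360,220:480,::-1],None,fx=3,fy=3))
c=read_camera("top");np.savez("top3",**c);cv2.imwrite("pics/top3.png",cv2.resize(c["color"][150:300,220:420,::-1],None,fx=4,fy=4))
E
```

```text
time_s: 12.32
tool_pos: [0.5208, -0.0029, 0.1681]
tool_rot: [180.0, -0.2, -11.9]
force: [-0.2, 0.4, 0.2]
grip_width: 0.0004
grasp_force: 0.0
time_s: 12.57
tool_pos: [0.512, -0.0463, 0.1678]
tool_rot: [179.8, -0.1, -12.2]
force: [-0.2, -1.4, -0.1]
grip_width: 0.0009
grasp_force: 0.0
t 12.57 stand xyz mm [-136.8 -165.1  167.8] rot [ 1.798e+02 -1.300e-01 -1.221e+01] F [-0.2 -1.4 -0.1] w 0.9 q [  38.    7.  -38.  107.    5.   68. -104.]
```

View pics/top3.png

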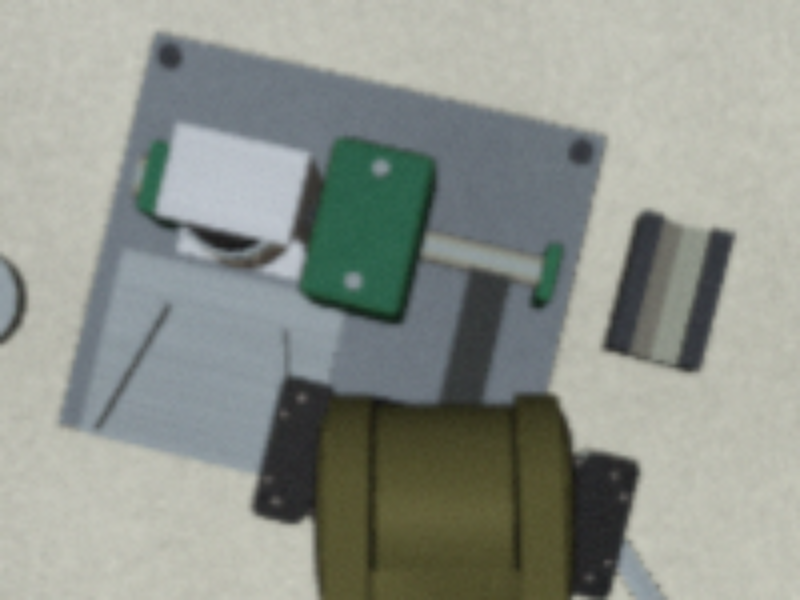

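View pics/scene3.png

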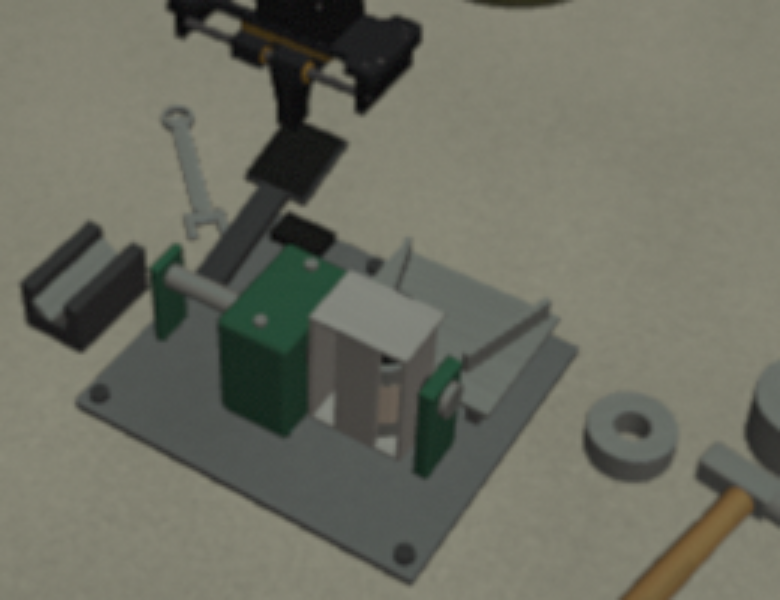

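Top view: the lid's rim just shows at (240,250) under the roof's front edge. The scene view shows the paper band at (390,395) behind the strap gap, with the jar standing upright. The tool stopped at the predicted −47 mm while the force rose, so the jar is home. The fingers hang over the pad at (295,140). Next is the treadle.

```bash
python3 -m jog '[[0,0,-0.2,0.6,0],[0,0,0,0.6,0],[0,0,0,0.1,0],[0,0,0,0.1,0],[0,0,0,0.1,0],[0,0,0,0,0]]' 40; python3 s.py
```

```text
time_s: 13.17
tool_pos: [0.5128, -0.0349, 0.1375]
tool_rot: [-179.9, 0.1, -11.7]
force: [-1.7, 2.0, 7.4]
grip_width: 0.0003
grasp_force: 3.0
t 13.17 stand xyz mm [-138.4 -153.9  137.5] rot [-1.7993e+02  1.0000e-01 -1.1730e+01] F [-1.7  2.   7.4] w 0.3 q [  37.    9.  -38.  108.    6.   65. -106.]
```

```bash
python3 -m jog '[[0,0,0,0.09,0],[0,0,0,0.09,0],[0,0,0,0.09,0],[0,0,0,0.09,0],[0,0,0,0.09,0],[0,0,0,0.09,0]]'; python3 s.py
```

```text
time_s: 13.67
tool_pos: [0.5123, -0.0353, 0.1271]
tool_rot: [-180.0, 0.2, -11.7]
force: [-5.4, 1.9, 9.7]
grip_width: 0.0007
grasp_force: 4.4
t 13.67 stand xyz mm [-138.8 -154.3  127.1] rot [-1.800e+02  1.500e-01 -1.174e+01] F [-5.4  1.9  9.7] w 0.7 q [  36.   10.  -38.  109.    7.   63. -106.]
```

```bash
python3 -m jog '[[0,0,0,0.08,0],[0,0,0,0.08,0],[0,0,0,0.08,0],[0,0,0,0.08,0],[0,0,0,0.08,0],[0,0,0,0.08,0],[0,0,0,0.08,0],[0,0,0,0.08,0],[0,0,0,0.08,0],[0,0,0,0.08,0],[0,0,0,0.08,0],[0,0,0,0.08,0]]'; python3 s.py
```

```text
time_s: 14.67
tool_pos: [0.5107, -0.0351, 0.1075]
tool_rot: [180.0, 0.4, -11.7]
force: [-8.5, 2.0, 10.5]
grip_width: 0.0006
grasp_force: 5.7
t 14.67 stand xyz mm [-140.4 -154.5  107.5] rot [179.96   0.36 -11.73] F [-8.5  2.  10.5] w 0.6 q [  36.   11.  -38.  110.    8.   61. -107.]
```

```bash
python3 -m jog '[[0,0,0,0.08,0],[0,0,0,0.08,0],[0,0,0,0.08,0],[0,0,0,0.08,0],[0,0,0,0.08,0],[0,0,0,0.08,0],[0,0,0,0.08,0],[0,0,0,0.08,0],[0,0,0,0.08,0],[0,0,0,0.08,0],[0,0,0,0.08,0],[0,0,0,0.08,0]]'; python3 s.py
```

```text
time_s: 15.67
tool_pos: [0.5101, -0.035, 0.0883]
tool_rot: [179.9, 0.4, -11.7]
force: [-10.0, 1.9, 14.4]
grip_width: 0.0005
grasp_force: 7.6
t 15.67 stand xyz mm [-141.1 -154.5   88.3] rot [179.94   0.43 -11.73] F [-10.    1.9  14.4] w 0.5 q [  36.   13.  -38.  111.    9.   59. -108.]
```

```bash
python3 -m jog '[[0,0,0,0.08,0],[0,0,0,0.08,0],[0,0,0,0.08,0],[0,0,0,0.08,0],[0,0,0,0.08,0],[0,0,0,0.08,0],[0,0,0,0.08,0],[0,0,0,0.08,0],[0,0,0,0.08,0],[0,0,0,0.08,0],[0,0,0,0.06,0],[0,0,0,0.06,0]]'; python3 s.py
```

```text
time_s: 16.67
tool_pos: [0.5116, -0.0353, 0.0705]
tool_rot: [180.0, 0.2, -11.7]
force: [-7.4, 1.2, 14.8]
grip_width: 0.0006
grasp_force: 8.1
t 16.67 stand xyz mm [-139.5 -154.5   70.5] rot [179.95   0.24 -11.74] F [-7.4  1.2 14.8] w 0.6 q [  35.   14.  -37.  112.   10.   57. -109.]
```

```bash
python3 -m jog '[[0,0,0,0.06,0],[0,0,0,0.06,0],[0,0,0,0,0]]'; python3 s.py
```

```text
time_s: 16.92
tool_pos: [0.5119, -0.0354, 0.0688]
tool_rot: [179.9, 0.2, -11.7]
force: [-8.6, 1.8, 18.8]
grip_width: 0.0004
grasp_force: 9.9
t 16.92 stand xyz mm [-139.2 -154.5   68.8] rot [179.94   0.21 -11.74] F [-8.6  1.8 18.8] w 0.4 q [  35.   14.  -37.  112.   10.   57. -109.]
```

```bash
python3 -m jog '[[0,0,0,0.05,0],[0,0,0,0.05,0],[0,0,0,0.05,0],[0,0,0,0,0]]'; python3 s.py
```

```text
time_s: 17.25
tool_pos: [0.5122, -0.0354, 0.0681]
tool_rot: [179.9, 0.2, -11.7]
force: [-16.3, 2.0, 36.4]
grip_width: 0.0005
grasp_force: 19.5
t 17.25 stand xyz mm [-139.  -154.4   68.1] rot [179.86   0.22 -11.74] F [-16.3   2.   36.4] w 0.5 q [  35.   15.  -37.  112.   11.   57. -109.]
```

```bash
python3 -m jog '[[0,0,0,0.05,0],[0,0,0,0.05,0],[0,0,0,0,0]]'; python3 s.py
```

```text
time_s: 17.5
tool_pos: [0.5123, -0.0354, 0.0677]
tool_rot: [179.8, 0.2, -11.7]
force: [-21.2, 1.5, 47.8]
grip_width: 0.0006
grasp_force: 26.1
t 17.5 stand xyz mm [-138.9 -154.4   67.7] rot [179.8    0.23 -11.74] F [-21.2   1.5  47.8] w 0.6 q [  35.   15.  -37.  112.   11.   57. -109.]
```

On the stop. I'll ease off slightly, hold for over a second, and look.

```bash
python3 -m jog '[[0,0,0,-0.06,0],[0,0,0,0,0],[0,0,0,0,0],[0,0,0,0,0],[0,0,0,0,0],[0,0,0,0,0],[0,0,0,0,0],[0,0,0,0,0],[0,0,0,0,0],[0,0,0,0,0],[0,0,0,0,0],[0,0,0,0,0]]'; python3 -m jog '[[0,0,0,0,0],[0,0,0,0,0],[0,0,0,0,0],[0,0,0,0,0],[0,0,0,0,0]]';python3 s.py
python3 - <<'E'
from h import *
c=read_camera("scene");cv2.imwrite("pics/scene4.png",cv2.resize(c["color"][160:360,220:480,::-1],None,fx=3,fy=3))
E
```

```text
time_s: 18.5
tool_pos: [0.5122, -0.0354, 0.068]
tool_rot: [179.8, 0.2, -11.7]
force: [-18.3, 2.2, 41.2]
grip_width: 0.0005
grasp_force: 22.1
time_s: 18.92
tool_pos: [0.5121, -0.0354, 0.0679]
tool_rot: [179.8, 0.2, -11.7]
force: [-17.9, 1.5, 41.0]
grip_width: 0.0005
grasp_force: 22.1
t 18.92 stand xyz mm [-139.  -154.5   67.9] rot [179.83   0.22 -11.74] F [-17.9   1.5  41. ] w 0.5 q [  35.   15.  -37.  112.   11.   57. -109.]
```

View pics/scene4.png

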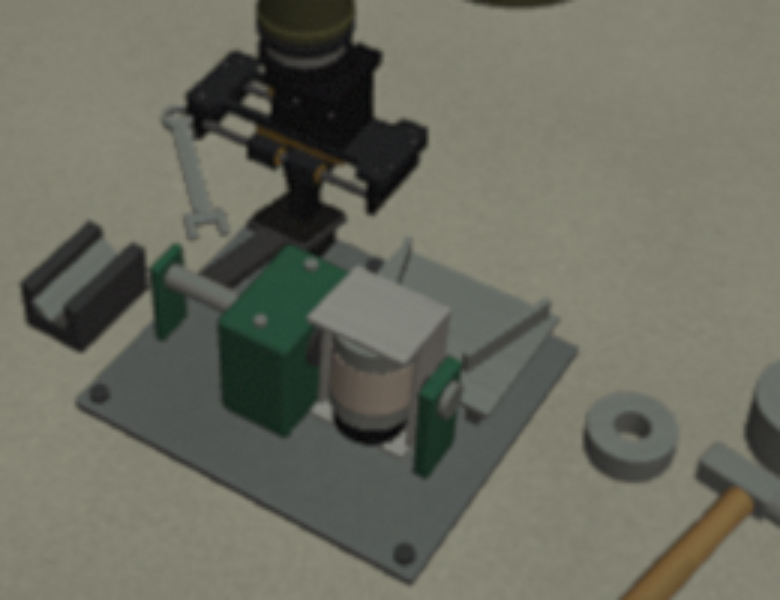

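The jar is upside down in the cradle, black lid down at (370,432), seen through the open side at the far end, and the treadle is on its stop. It has been held for over 1.5 s. Now I'll ease it up.

```bash
python3 -m jog '[[0,0,0,-0.06,0],[0,0,0,-0.06,0],[0,0,0,-0.06,0],[0,0,0,-0.06,0],[0,0,0,-0.07,0],[0,0,0,-0.07,0],[0,0,0,-0.07,0],[0,0,0,-0.07,0],[0,0,0,-0.07,0],[0,0,0,-0.07,0],[0,0,0,-0.07,0],[0,0,0,-0.07,0]]'; python3 s.py
```

```text
time_s: 19.97
tool_pos: [0.5106, -0.0351, 0.0798]
tool_rot: [180.0, 0.4, -11.7]
force: [-8.9, 3.1, 12.3]
grip_width: 0.0007
grasp_force: 6.7
t 19.97 stand xyz mm [-140.5 -154.5   79.8] rot [179.95   0.37 -11.73] F [-8.9  3.1 12.3] w 0.7 q [  35.   13.  -38.  112.   10.   58. -108.]
```

```bash
python3 -m jog '[[0,0,0,-0.07,0],[0,0,0,-0.07,0],[0,0,0,-0.07,0],[0,0,0,-0.07,0],[0,0,0,-0.07,0],[0,0,0,-0.07,0],[0,0,0,-0.07,0],[0,0,0,-0.07,0],[0,0,0,-0.07,0],[0,0,0,-0.07,0],[0,0,0,-0.07,0],[0,0,0,-0.07,0]]'; python3 s.py
```

```text
time_s: 20.97
tool_pos: [0.51, -0.035, 0.0962]
tool_rot: [180.0, 0.4, -11.7]
force: [-8.7, 2.7, 10.8]
grip_width: 0.0001
grasp_force: 5.6
t 20.97 stand xyz mm [-141.1 -154.5   96.2] rot [179.96   0.44 -11.73] F [-8.7  2.7 10.8] w 0.1 q [  36.   12.  -38.  111.    9.   60. -108.]
```

```bash
python3 -m jog '[[0,0,0,-0.07,0],[0,0,0,-0.07,0],[0,0,0,-0.07,0],[0,0,0,-0.07,0],[0,0,0,-0.07,0],[0,0,0,-0.07,0],[0,0,0,-0.07,0],[0,0,0,-0.07,0],[0,0,0,-0.07,0],[0,0,0,-0.07,0],[0,0,0,-0.07,0],[0,0,0,-0.07,0]]'; python3 s.py
```

```text
time_s: 21.97
tool_pos: [0.5119, -0.0355, 0.1135]
tool_rot: [180.0, 0.2, -11.7]
force: [-3.8, 1.0, 8.1]
grip_width: 0.0008
grasp_force: 4.0
t 21.97 stand xyz mm [-139.2 -154.6  113.5] rot [179.98   0.2  -11.74] F [-3.8  1.   8.1] w 0.8 q [  36.   11.  -38.  110.    8.   62. -107.]
```

```bash
python3 -m jog '[[0,0,0,-0.07,0],[0,0,0,-0.07,0],[0,0,0,-0.07,0],[0,0,0,-0.07,0],[0,0,0,-0.07,0],[0,0,0,-0.07,0],[0,0,0,-0.07,0],[0,0,0,-0.07,0]]'; python3 s.py
```

```text
time_s: 22.63
tool_pos: [0.5139, -0.0359, 0.1254]
tool_rot: [-180.0, -0.1, -11.8]
force: [0.0, 1.0, 6.8]
grip_width: 0.0002
grasp_force: 3.5
t 22.63 stand xyz mm [-137.1 -154.6  125.4] rot [-1.7999e+02 -7.0000e-02 -1.1760e+01] F [0.  1.  6.8] w 0.2 q [  36.   10.  -38.  109.    7.   63. -106.]
```

Nearing the top; I'll go slower.

```bash
python3 -m jog '[[0,0,0,-0.05,0],[0,0,0,-0.05,0],[0,0,0,-0.05,0],[0,0,0,-0.05,0],[0,0,0,-0.05,0],[0,0,0,-0.05,0],[0,0,0,-0.05,0],[0,0,0,-0.05,0],[0,0,0,-0.05,0],[0,0,0,-0.05,0],[0,0,0,-0.05,0],[0,0,0,-0.05,0]]'; python3 s.py;  python3 -m jog '[[0,0,0,-0.05,0],[0,0,0,-0.05,0],[0,0,0,-0.05,0],[0,0,0,-0.05,0],[0,0,0,-0.05,0],[0,0,0,-0.05,0]]'; python3 s.py
```

```text
time_s: 23.63
tool_pos: [0.5156, -0.0365, 0.1377]
tool_rot: [-180.0, -0.3, -11.8]
force: [5.1, -0.3, 4.1]
grip_width: 0.0003
grasp_force: 2.6
t 23.63 stand xyz mm [-135.4 -154.8  137.7] rot [-179.95   -0.31  -11.79] F [ 5.1 -0.3  4.1] w 0.3 q [  37.    9.  -38.  108.    6.   64. -106.]
time_s: 24.13
tool_pos: [0.5112, -0.0367, 0.1414]
tool_rot: [180.0, 0.3, -11.8]
force: [-0.0, -0.8, -0.7]
grip_width: 0.0003
grasp_force: 0.0
t 24.13 stand xyz mm [-139.6 -156.   141.4] rot [179.96   0.26 -11.83] F [-0.  -0.8 -0.7] w 0.3 q [  37.    9.  -38.  108.    6.   65. -106.]
```

```bash
python3 -m jog '[[0,0,0,-0.5,0],[0,0,0,-1,0],[0,0,0,-1,0],[0,0,0,-1,0],[0,0,1,0,0],[0,0,1,0,0],[0,0,1,0,0],[0,0,1,0,0],[0,0,1,0,0],[0,0,1,0,0],[0,0,1,0,0],[0,0,0,0,0]]'; python3 s.py
python3 - <<'E'
from h import *
for n in("top","scene"):
    c=read_camera(n);np.savez(n,**c)
    k=c["color"][...,::-1]
    k=cv2.resize(k[160:360,220:480],None,fx=3,fy=3) if n=="scene" else cv2.resize(k[150:300,220:420],None,fx=4,fy=4)
    cv2.imwrite(f"pics/{n}5.png",k)
E
python3 m.py | grep -E "pad|roof|lid"
```

```text
time_s: 25.13
tool_pos: [0.482, -0.1785, 0.2121]
tool_rot: [179.9, 0.2, -12.2]
force: [-0.3, -0.8, 0.1]
grip_width: 0.0006
grasp_force: 0.0
t 25.13 stand xyz mm [-138.7 -300.7  212.1] rot [ 1.7989e+02  1.6000e-01 -1.2220e+01] F [-0.3 -0.8  0.1] w 0.6 q [ 47.   4. -31. 103.   3.  73. -87.]
top lid 265 c [503.7 -39.1] size [54.6 39.8] ang 81.6 z [122.3 125.5 130.1] mean [498.9 -38.9 125.7]
top roof 819 c [683.2  87.3] size [82.  56.6] ang 77.6 z [139.7 143.  146. ] mean [682.7  86.4 143. ]
top pad 617 c [516.1 -42.6] size [55.2 64.5] ang 77.8 z [112.4 121.  128.7] mean [515.6 -42.4 120.9]
scene lid 110 c [501.9 -35.4] size [53.  29.5] ang 82.5 z [122.5 123.9 127.2] mean [498.9 -35.  124.2]
scene roof 702 c [681.5  87.5] size [83.7 60.2] ang 77.4 z [138.6 141.5 144.2] mean [683.1  87.9 141.4]
scene pad 479 c [521.7 -41. ] size [55.6 69.3] ang 77.1 z [108.4 118.  125.3] mean [520.9 -39.  117.4]
```

View pics/top5.png

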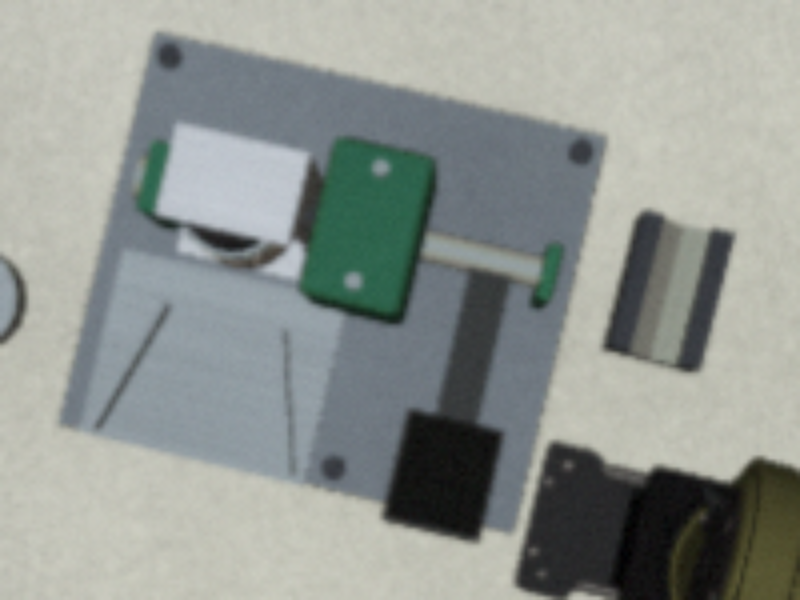

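View pics/scene5.png

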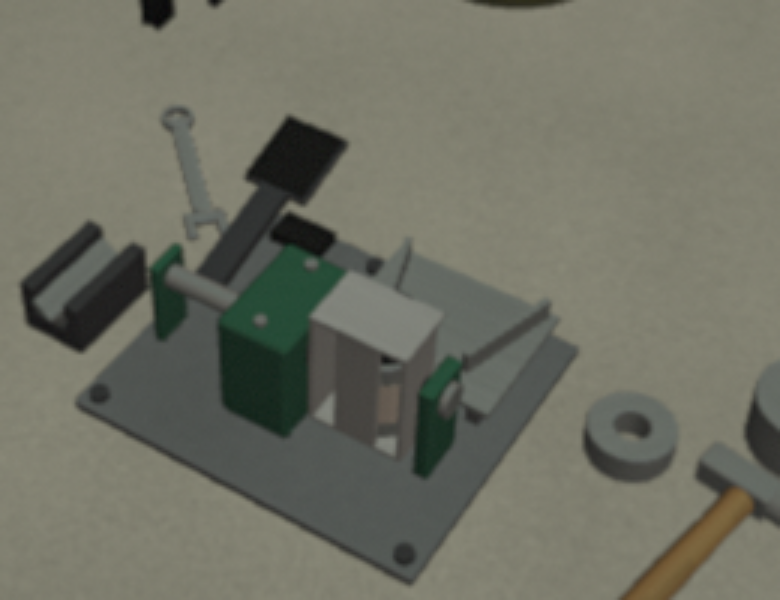

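Both pictures look the same as before the turn: jar rim at (240,252) under the roof edge, cradle upright, pad at its rest height. I'll check the jar's seat numerically against the seated view.

Run:
```python
from h import *
from scipy.spatial.transform import Rotation as R
for f in("top3","top"):
    c=np.load(f+".npz");P=cloud(c,c["world_from_camera"])
    S=R.from_euler('z',12,degrees=True).apply((P-[.6802,.0868,0]).reshape(-1,3)).reshape(P.shape)*1000
    for lo,hi in((100,120),(120,138)):
        m=(S[...,2]>lo)&(S[...,2]<hi)&(abs(S[...,1])<12)&(S[...,0]<-15)&(S[...,0]>-80)
        q=S[m];print(f,lo,len(q),np.round(q.min(0),1),np.round(np.median(q,0),1))
for s,(r0,r1,c0,c1) in(("top",(198,222,262,298)),("scene",(270,315,340,362))):
    a=np.load(s+"3.npz")["color"][r0:r1,c0:c1].astype(np.float32).mean(-1);b=np.load(s+".npz")["color"][r0:r1,c0:c1].astype(np.float32).mean(-1)
    print(s,"diff mean/max",abs(a-b).mean(),abs(a-b).max(),cv2.phaseCorrelate(a,b))
```

```text
top3 100 25 [-38.8 -11.5 101.6] [-36.   -1.9 111.1]
top3 120 39 [-34.6 -10.9 120.2] [-29.5   0.4 133.6]
top 100 25 [-38.5 -11.9 100.1] [-35.8  -2.3 112.3]
top 120 40 [-34.6 -11.7 127.4] [-29.7   0.2 133.8]
top diff mean/max 3.7785492 11.666672 ((0.026048556922177113, -0.04563666934985733), 1.005348957799099)
scene diff mean/max 1.0420877 4.333336 ((0.08734780226606809, 0.5728325522606426), 0.9798569891187879)
```

```bash
python3 -c "
from cell import env
print(env.sign_off())"
```

```text
the job is handed in; nothing more can be done
None
```

The job is handed in at about 25 s of the 54 s allowed: the jar was pushed home, turned upside down and held there for over 1.5 s, then eased back (about 4 s down, 5 s up), and in the last pictures it stands upright and fully home, with the treadle up and the things near the stand in place.

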